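# Putting the oiled plates back in the drawplate drawer

### The arm

A 7-joint arm with a two-finger parallel gripper is mounted at the origin on the work surface. World frame = base frame: x ahead of the robot, y to its left, z up, the work surface at z = 0. Lengths are in m, angles in rad, forces in N, time in s.
With the tool pointing down it reaches from about 0.4 to 0.85 m from the base axis. Payload 4.5 kg.
Tool frame: the origin (TCP) lies between the finger pads; the fingertips stand arm.finger_overhang ahead of it and the grasp point (between the pads) lies 3 mm ahead of it (arm.finger_overhang is the distance from the TCP to the fingertips, in m); z points along the fingers, y is the direction in which the jaws open and shut (so a half turn about z gives the same grasp; the last joint's range is limited). The gripper opens to 88 mm and grips with 3 to 60 N. Pads are 18 mm wide; open, the fingers measure 123 mm over their backs; the gripper's body (75 mm by 187 mm) begins 45 mm behind the grasp point.
Start: joints at [-1.271, 0.689, -0.195, 1.565, 0.157, 0.902, -0.215], TCP at [0.164, 0.603, 0.261] pointing down, gripper open.
Joint ranges: [-3.01, 3.01], [-0.46, 2.08], [-1.47, 1.51], [0.13, 2.56], [-1, 4.14], [0.04, 2.09], [-2.66, 2.66]. Speed limits (rad/s): [2.57, 2.57, 3.14, 3.14, 3.14, 3.14, 3.14].

### API

Orientations are given as a unit quaternion [x, y, z, w].
In Python, from bench import arm gives the robot as it stands.
- The arm moves only by the tool drive_tool, never from a script. Its argument "moves" is a list of rows, each an object with "hand": the opening, from -1 (shut) to 1 (fully open), so that 0 is half open; "translation": the shift along the tool's x, y, z in m, a list of three; "rot": the turn, a rotation vector about the tool's x, y, z in rad, a list of three. In form: [{"hand": hand, "translation": [tx, ty, tz], "rot": [ax, ay, az]}, ...]. A call has 1 to 12 rows; each row is the pose to reach, as a shift and turn from the pose commanded when the call began, along the tool's axes at that moment; what a row does not reach only later rows make up. A row lasts 1/8 s, in which the tool goes at most 62.5 mm and 10.7 degrees, less where a joint would pass 70% of its speed; a pose out of reach is approached as far as the arm can. A call with a gripper value outside its range is refused whole. The fingers move at their own pace and stop on an object; "squeeze" is the grip in N (left out, the last holds). Time passes only in rows, so rows that repeat a pose let the fingers close. It gives the time, the measured TCP pose, the force and the opening at its end, in the units of the state.
- arm.state(): the state, without advancing time (a new reading comes with each control period).
- arm.get_image(name): name is "side" or "top"; returns the picture (400x640x3 uint8, blue, green, red); there is no depth.
- arm.camera_info(name): a dict with "fx", "fy", "cx", "cy" (pixels), "R" (3x3) and "t" (3): a world point X has camera coordinates R X + t. Camera axes: x right, y down, z forward; pixel columns grow to the right and rows downward; lengths in m; the calibration is good to about 2 mm. A picture is of the moment at which its call begins. camera_info takes no time and is no camera call.
- arm.sign_off(): hands the job in, once; it reports no verdict.
The state is a dict: "t": time; "qpos": joint angles; "dq": joint speeds; "joint_torque": joint torques, N m; "tool_pos": TCP position; "tcp_rot": TCP orientation; "ft_force": force on the tool from outside, world axes, zero at the start; "moment": the same for the moment, N m; "width": finger opening in m.
Only numpy, scipy, OpenCV 4.12 (cv2) and the standard library are available. Lean on these libraries where they do the work, as an engineer would, in place of code of your own. Each camera call takes 0.05 s, during which the arm holds its last target.

### The job

Two oiled steel plates, the drawplate and the thicker bezel block, are standing on edge on the grey pad. Draw back the bolt on the plate cabinet, pull its drawer fully open, and put each plate back on edge in the slot it fits snugly, lowered in rather than dropped, right down to the bottom. Leave the drawer open so that the oil can dry, and leave everything else as it is.

Things in the scene. Friction and masses are not known exactly. Their poses are not given: they have to be found in the camera images.
- cabinet: Low hardwood chest with one drawer, fixed: 320 wide, 200 deep, 107 high. Origin: middle of its front face, at bench height; x points into the chest (the drawer pulls out to -x, towards the robot), y along the front, z up. A brass keeper staple for the bolt, 10 wide, stands on the front at y = -150, 64 to 86 above the bench, sticking out 20. A firebrick on top reaches 137 high, 80 behind the front.
- bolt (a joint): How far the barrel bolt is drawn, m: 0 = shot, 0.026 = fully drawn. It sits on the drawer front and draws towards the cabinet's +y (towards the handle). Shot, its last 13 mm lie in the keeper and the drawer is locked; it is free from 0.016. May start up to 0.004. Friction about 1 N, stays where it is left.
- bolt_knob (a point): Centre of the bolt's steel ball knob, 14 across, on a 6 mm stem, 36 in front of the drawer front and 75 above the bench. Free space above and below it and to both sides: drawn, it is still 38 clear of the handle's near leg. Travels with the bolt.
- drawer (a joint): How far the drawer is pulled out, m: 0 = shut, 0.14 = fully open (end stop). Friction about 2.5 N, stays where it is left. Inside is a wooden insert with four parallel slots along the cabinet's x, 56 apart, in order of width from the +y side: 10, 14, 20, 28 mm. Above the slot floor the drawer's side walls end at 44, its front at 72.
- drawer_handle (a point): Middle of the drawer's brass bow handle: a round bar 10 thick, 72 long along the cabinet's y, 35 in front of the drawer front (30 clear behind it), 75 above the bench; its two legs run back to the front 36 to each side of the middle. Travels with the drawer.
- slot_10 (a point): Middle of the floor of the 10 mm slot, which holds the thin drawplate. Each slot is 112 long and 22 deep (mouth bevelled a further 4 mm on each side), its floor 19 above the bench, its middle 72 behind the drawer front's outer face. The slot points have the cabinet's axes, travel with the drawer, and lie under the cabinet's top while it is shut.
- slot_14 (a point): Middle of the floor of the 14 mm wide slot (empty), like slot_10.
- slot_20 (a point): Middle of the floor of the 20 mm wide slot (empty), like slot_10.
- slot_28 (a point): Middle of the floor of the 28 mm wide slot (empty; its block is in use elsewhere), like slot_10.
- drawplate_mid (a point): Centre of the drawplate: steel plate 100 long (its x), 12 thick (its y), 60 high (its z), rows of small holes, about 0.5 kg, standing on edge on the pad, centre 30 above the pad's top. Either end may go first. Held by its upper 30 mm the fingers stay clear of the insert when it is seated.
- bezel_block_mid (a point): Centre of the bezel block: steel plate 90 long (its x), 18 thick (its y), 60 high (its z), with four large holes, about 0.65 kg, standing on edge on the pad, centre 30 above the pad's top. Either end may go first. Hold it by its upper 30 mm too.
- thin_drawplate_mid (a point): Centre of the thin drawplate, 100 x 8 x 60, standing in the 10 mm slot; it stays there.
- pad: Grey felt pad, fixed, 170 x 300 (its x, y), 4 thick, on the left of the bench. The drawplate, the bezel block and the dapping block stand on it in a row along its y, about 90 apart, in any order.
- dapping_block: Steel cube, 48 a side, with round hollows, standing on the pad beside the plates; origin at the middle of its underside. Not part of the job.
- squeeze_bottle: White bottle, 60 across, 150 high, behind the pad; origin at the middle of its underside.
- mug: White mug, 80 across, 90 high, at the far side; origin under its middle.
- pliers: Red-handled pliers lying flat, 130 long, between the cabinet and the bottle.
- hammer: Hammer lying flat, 260 long, right of the cabinet; origin under its middle.
- ring: Brass ring, 25 across, 7 high, lying on the terracotta soldering board near the robot on the right.
There are look-alikes about, which are no part of the job. Leave any blue look-alike of the part that bears drawplate_mid alone.

How it is judged:
On the way, in this order (a step that is already met when the one before it is completed fails the run):
1. the bolt is drawn clear of the keeper (value of joint bolt above 0.018 m), for 0.2 s.
2. the drawer is pulled fully open (value of joint drawer above 0.128 m), for 0.2 s.
At the end, for the whole second after the job is handed in: Drawer open at least 120 mm; drawplate in the 14 mm slot and bezel block in the 20 mm slot, on the floor (centre 30 +- 4 mm above it), within 13 and 18 mm of the slot middle, upright within 0.14 rad, along the slot within 0.12 rad; thin drawplate still in its slot (value of joint drawer above 0.12 m and z of drawplate_mid in the frame of slot_14 between 0.026 and 0.034 m and horizontal distance between drawplate_mid and slot_14 below 0.013 m and angle between each of drawplate_mid, bezel_block_mid's own z axis and vertical below 0.14 rad and angle between the x axis of drawplate_mid and the x axis of slot_14, either way round below 0.12 rad and z of bezel_block_mid in the frame of slot_20 between 0.026 and 0.034 m and horizontal distance between bezel_block_mid and slot_20 below 0.018 m and angle between the x axis of bezel_block_mid and the x axis of slot_20, either way round below 0.12 rad and distance between thin_drawplate_mid and slot_10 below 0.04 m); the robot touches nothing.
It fails at once if a plate is dropped into its slot (faster than 0.45 m/s within the slot's last 50 mm) ((horizontal distance between drawplate_mid and slot_14 below 0.03 m and z of drawplate_mid in the frame of slot_14 below 0.08 m and linear speed of drawplate above 0.45 m/s) or (horizontal distance between bezel_block_mid and slot_20 below 0.03 m and z of bezel_block_mid in the frame of slot_20 below 0.08 m and linear speed of bezel_block above 0.45 m/s)).
It fails at once if something that is not part of the job is moved by more than 30 mm, or the thin drawplate lifted from its slot (distance of any of dapping_block, squeeze_bottle, mug, pliers, hammer, ring from where it was at the start of the episode above 0.03 m or z of thin_drawplate_mid in the frame of slot_10 above 0.05 m).
It also fails if it takes over 72 s, if anything falls off the work surface, if the arm or the gripper's body presses on something with over 40 N, if the wrist force passes 120 N, or if a joint passes its speed limit or range.

## Working session

There is one attempt and no reset: what is moved stays moved. The work goes in short steps, Python scripts to look and compute and a tool call to move; the robot and the scene stay as the last step left them, time stands still between calls to the robot, and variables do not carry over. Pictures are saved under pics/ and viewed, and the job is handed in when it is done.

Besides the shell and the picture viewer there is one more tool, called after "Emit:" in YAML: its name, and indented under it one key for each argument. drive_tool: Moves the arm, as the interface text tells. Its arguments: {"type":"object","properties":{"moves":{"type":"array"},"squeeze":{"type":"number"}},"required":["moves"]}

```bash
mkdir -p pics; ls; python3 - <<'E'
from bench import arm
import cv2
s=arm.state(); print(s['t'],s['tool_pos'],s['tcp_rot'],s['width'],arm.finger_overhang)
for n in('side','top'):
    cv2.imwrite(f'pics/{n}0.png',arm.get_image(n)); c=arm.camera_info(n); print(n,c)
E
```

```text
pics
0.0 [0.16402454 0.60248016 0.25989681] [ 1.32448417e-01  9.91189472e-01 -9.17596589e-04 -6.76959521e-05] 0.08812926488443366 0.022
side {'fx': 418.81274554051697, 'fy': 418.81274554051697, 'cx': 314.2067725559432, 'cy': 199.6427656389063, 'R': array([[ 0.80494544, -0.5932531 , -0.01065879],
       [-0.44403399, -0.5903702 , -0.67401546],
       [ 0.39356913,  0.54727854, -0.73864034]]), 't': array([-0.4308996 ,  0.31875367,  1.22660942])}
top {'fx': 425.97208812354705, 'fy': 425.97208812354705, 'cx': 318.3129545626858, 'cy': 201.10893233654326, 'R': array([[-0.00798999, -0.99969378, -0.02342026],
       [-0.99527945,  0.01021572, -0.09651139],
       [ 0.09672109,  0.02253858, -0.9950563 ]]), 't': array([0.029567  , 0.56052025, 1.23396239])}
```

View pics/side0.png

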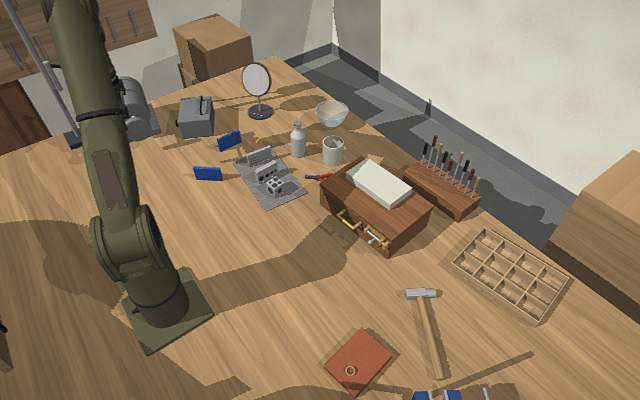

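View pics/top0.png

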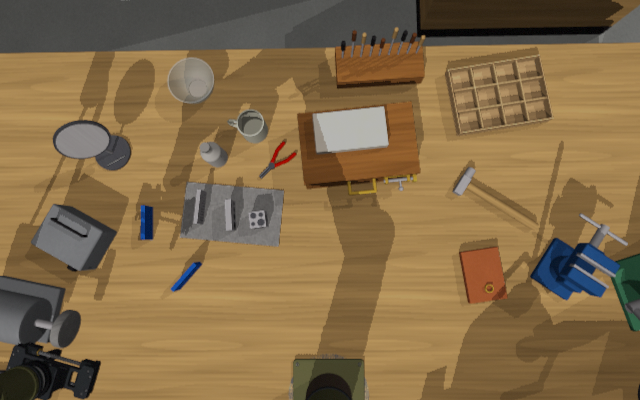

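```bash
cat > h.py <<'E'
import numpy as np,cv2
from bench import arm
from scipy.spatial.transform import Rotation as Rn
def ray(n,p):
    c=arm.camera_info(n);R=c['R'];d=R.T@np.array([(p[0]-c['cx'])/c['fx'],(p[1]-c['cy'])/c['fy'],1]);return -R.T@c['t'],d
def onz(n,p,z):
    o,d=ray(n,p);return o+d*(z-o[2])/d[2]
def proj(n,X):
    c=arm.camera_info(n);q=c['R']@np.array(X)+c['t'];return np.array([c['fx']*q[0]/q[2]+c['cx'],c['fy']*q[1]/q[2]+c['cy']])
def tri(a,b): # side,top pixels
    o1,d1=ray('side',a);o2,d2=ray('top',b)
    s=np.linalg.lstsq(np.c_[d1,-d2],o2-o1,rcond=None)[0]
    p,q=o1+d1*s[0],o2+d2*s[1];return (p+q)/2,np.linalg.norm(p-q)
def crop(im,x,y,w,h,k,f):
    cv2.imwrite(f,cv2.resize(im[y:y+h,x:x+w],None,fx=k,fy=k,interpolation=cv2.INTER_CUBIC))
E
python3 - <<'E'
from h import *
t=cv2.imread('pics/top0.png');s=cv2.imread('pics/side0.png')
crop(t,290,95,135,105,5.9,'pics/c1.png');crop(t,170,170,130,85,6,'pics/c2.png')
crop(s,310,150,130,110,5.4,'pics/c3.png');crop(s,185,120,130,95,6,'pics/c4.png')
E
```

```text
(no output)
```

View pics/c1.png

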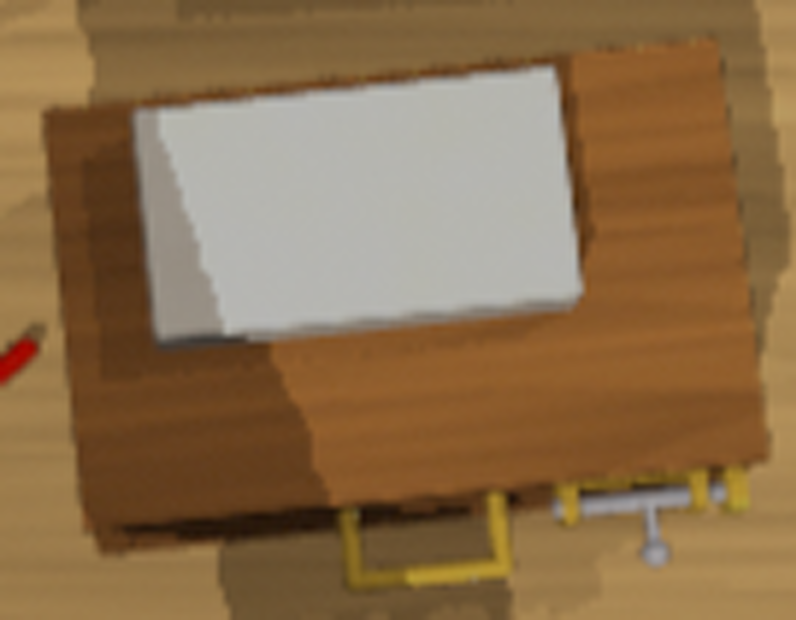

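View pics/c2.png

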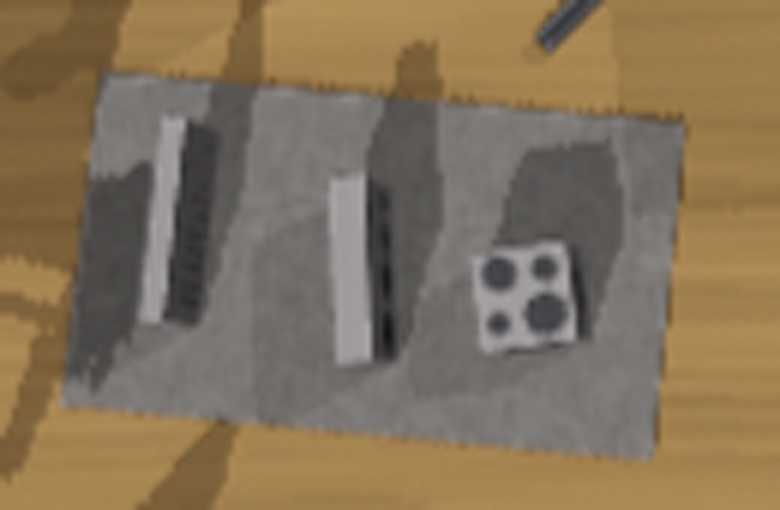

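View pics/c3.png

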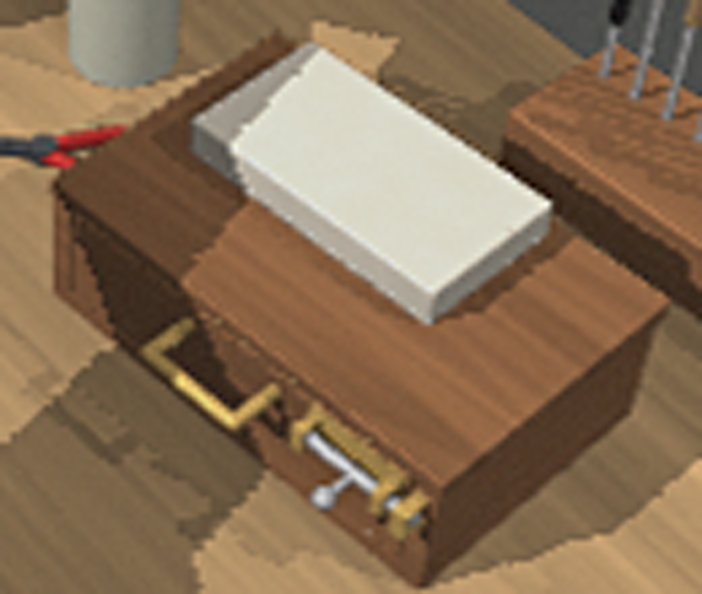

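View pics/c4.png

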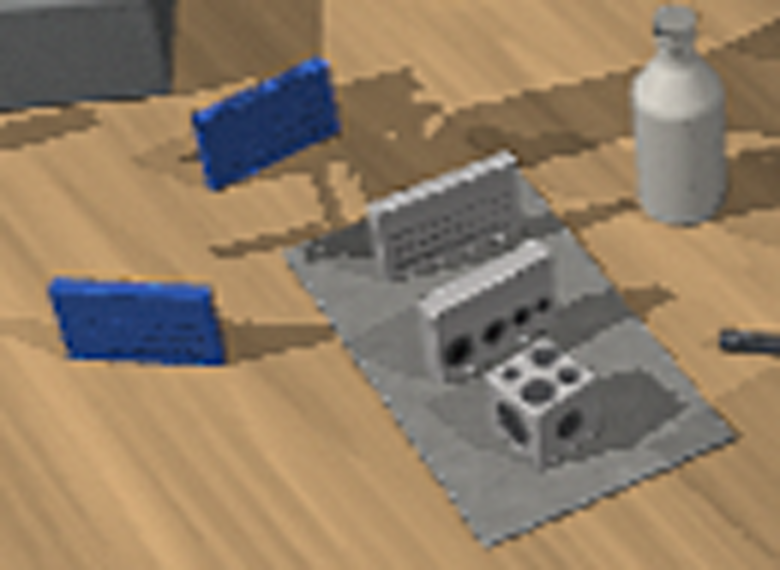

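```bash
python3 - <<'E'
from h import *
np.set_printoptions(precision=4,suppress=True)
def T(x,y):return ((x+.5)/5.9-.5+290,(y+.5)/5.9-.5+95)
def S(x,y):return ((x+.5)/5.4-.5+310,(y+.5)/5.4-.5+150)
print('cams',ray('top',(0,0))[0],ray('side',(0,0))[0])
print('knob',tri(S(323,496),T(655,552)),onz('top',T(655,552),.075),onz('side',S(323,496),.075))
for a,b in(((150,350),(352,578)),((237,420),(503,570))):print('handle',tri(S(*a),T(*b)),onz('top',T(*b),.075))
P=[onz('top',T(*p),.107) for p in((45,110),(718,42),(768,460),(80,518))];print(np.array(P))
Q=[onz('side',S(*p),.107) for p in((57,188),(440,490),(666,302),(275,35))];print('side FL FR BR BL',np.array(Q))
for n,A in(('top',P[::-1]),):
  for i in range(4):
    d=A[i]-A[i-1];print(np.linalg.norm(d),np.degrees(np.arctan2(d[1],d[0])))
for i in range(4):
    d=Q[i]-Q[i-1];print('s',np.linalg.norm(d),np.degrees(np.arctan2(d[1],d[0])))
# plates: masks of bright top faces
t=cv2.imread('pics/top0.png')
g=cv2.cvtColor(t,cv2.COLOR_BGR2HSV)
m=((g[...,2]>150)&(g[...,1]<40)).astype(np.uint8);m[:170]=0;m[255:]=0;m[:,:175]=0;m[:,290:]=0
n,l,st,ce=cv2.connectedComponentsWithStats(m)
for i in range(1,n):
  if st[i,4]>30:
    c=cv2.findContours((l==i).astype(np.uint8),0,2)[0][0]
    r=cv2.minAreaRect(c);b=cv2.boxPoints(r)
    ys,xs=np.nonzero(l==i);W=np.array([onz('top',p,.064 )[:2] for p in zip(xs,ys)])
    u,sv,v=np.linalg.svd(W-W.mean(0),full_matrices=0);pr=(W-W.mean(0))@v.T
    print(st[i],'ctr',W.mean(0),'ang',np.degrees(np.arctan2(v[0,1],v[0,0])),'ext',np.ptp(pr,axis=0), 'mid',W.mean(0)+v.T@((pr.max(0)+pr.min(0))/2))
E
```

```text
cams [ 0.4388 -0.004   1.2827] [ 0.0056 -0.7387  1.1163]
knob (array([ 0.5909, -0.2109,  0.0777]), np.float64(0.0010558529666423516)) [ 0.5908 -0.2111  0.075 ] [ 0.5929 -0.2097  0.075 ]
handle (array([ 0.5805, -0.0655,  0.0764]), np.float64(0.002041810996537732)) [ 0.5797 -0.065   0.075 ]
handle (array([ 0.5847, -0.1389,  0.0788]), np.float64(0.005462234864295774)) [ 0.5828 -0.1378  0.075 ]
[[ 0.8038  0.0805  0.107 ]
 [ 0.8323 -0.2421  0.107 ]
 [ 0.6298 -0.2597  0.107 ]
 [ 0.6059  0.0645  0.107 ]]
side FL FR BR BL [[ 0.6007  0.053   0.107 ]
 [ 0.6294 -0.2617  0.107 ]
 [ 0.8327 -0.2405  0.107 ]
 [ 0.8025  0.0797  0.107 ]]
0.1985476945025576 -175.3987124842765
0.32507053456714924 -85.78864145201489
0.20323874499391387 4.954773832545904
0.3238185911339313 95.03919851062498
s 0.20356774109905476 -172.46210799870005
s 0.3159811701819238 -84.79555128410682
s 0.20442680359797846 5.95123287336875
s 0.32160662919350363 95.38447394311993
[194 190   7  33 104] ctr [0.5481 0.3758] ang 174.76744064584267 ext [0.0937 0.01  ] mid [0.5469 0.376 ]
[225 200   7  30 160] ctr [0.5216 0.2846] ang -176.93109461898962 ext [0.0845 0.0156] mid [0.5214 0.2844]
[249 212  11  16  68] ctr [0.5047 0.2093] ang 169.39830880959138 ext [0.0464 0.0327] mid [0.5063 0.2103]
```

```bash
cat >> h.py <<'E'
def go(X,yaw,pose=None):
    """yaw = world direction (deg) of tool y; tool z down"""
    s=arm.state()
    p,q=(s['tool_pos'],s['tcp_rot']) if pose is None else pose
    R=Rn.from_quat(q); y=np.array([np.cos(np.radians(yaw)),np.sin(np.radians(yaw)),0]);z=np.array([0,0,-1.])
    G=Rn.from_matrix(np.c_[np.cross(y,z),y,z])
    print('tr',np.round(R.inv().apply(np.array(X)-p),4),'rot',np.round((R.inv()*G).as_rotvec(),4))
C0=np.array([.618,-.099]);YAW=5.2
def cab(x,y,z):
    a=np.radians(YAW);return np.array([C0[0]+x*np.cos(a)-y*np.sin(a),C0[1]+x*np.sin(a)+y*np.cos(a),z])
def st():
    s=arm.state();R=Rn.from_quat(s['tcp_rot']).as_matrix()
    print('t',round(s['t'],2),'p',np.round(s['tool_pos'],4),'yaw',np.degrees(np.arctan2(R[1,1],R[0,1])).round(2),'tilt',np.degrees(np.arccos(-R[2,2])).round(2),'F',np.round(s['ft_force'],1),'w',round(s['width'],4))
E
python3 - <<'E'
from h import *
go([.591,-.211,.22],95.2)
print(cab(-.036,-.109,0))
E
```

```text
tr [-0.6255 -0.6728  0.0412] rot [-1.600e-03 -2.000e-04 -3.564e-01]
[ 0.59202711 -0.21081417  0.        ]
```

Emit:
drive_tool:
  moves:
    - {"hand": 0, "translation": [-0.31, -0.335, 0.0], "rot": [0, 0, -0.18]}
    - {"hand": 0, "translation": [-0.31, -0.335, 0.0], "rot": [0, 0, -0.18]}
    - {"hand": 0, "translation": [-0.6255, -0.673, 0.0], "rot": [-0.0016, 0, -0.356]}
    - {"hand": 0, "translation": [-0.6255, -0.673, 0.0], "rot": [-0.0016, 0, -0.356]}
    - {"hand": 0, "translation": [-0.6255, -0.673, 0.0], "rot": [-0.0016, 0, -0.356]}
    - {"hand": 0, "translation": [-0.6255, -0.673, 0.0], "rot": [-0.0016, 0, -0.356]}
    - {"hand": 0, "translation": [-0.6255, -0.673, 0.0], "rot": [-0.0016, 0, -0.356]}
    - {"hand": 0, "translation": [-0.6255, -0.673, 0.0], "rot": [-0.0016, 0, -0.356]}
    - {"hand": 0, "translation": [-0.6255, -0.673, 0.0], "rot": [-0.0016, 0, -0.356]}
    - {"hand": 0, "translation": [-0.6255, -0.673, 0.0], "rot": [-0.0016, 0, -0.356]}
    - {"hand": 0, "translation": [-0.6255, -0.673, 0.0], "rot": [-0.0016, 0, -0.356]}
    - {"hand": 0, "translation": [-0.6255, -0.673, 0.0], "rot": [-0.0016, 0, -0.356]}
  squeeze: 8

```text
t: 1.6
tool_pos: [0.5131, -0.0631, 0.2606]
tcp_rot: [-0.045, 0.999, 0.001, 0.0]
ft_force: [0.9, 0.7, 0.2]
width: 0.0439
```

```bash
python3 - <<'E'
from h import *
st();go([.591,-.211,.16],95.2)
E
```

```text
t 1.6 p [ 0.5131 -0.0631  0.2606] yaw 95.16 tilt 0.12 F [0.9 0.7 0.2] w 0.0439
tr [-0.0643 -0.1545  0.1003] rot [ 0.002   0.0002 -0.0006]
```

Emit:
drive_tool:
  moves:
    - {"hand": 0, "translation": [-0.0643, -0.1545, 0.03], "rot": [0.002, 0, 0]}
    - {"hand": 0, "translation": [-0.0643, -0.1545, 0.06], "rot": [0.002, 0, 0]}
    - {"hand": 0, "translation": [-0.0643, -0.1545, 0.1], "rot": [0.002, 0, 0]}
    - {"hand": 0, "translation": [-0.0643, -0.1545, 0.1], "rot": [0.002, 0, 0]}
    - {"hand": 0, "translation": [-0.0643, -0.1545, 0.1], "rot": [0.002, 0, 0]}

```text
t: 2.22
tool_pos: [0.5898, -0.2082, 0.1598]
tcp_rot: [-0.045, 0.999, 0.001, -0.001]
ft_force: [0.3, 0.9, 0.4]
width: 0.0441
```

```bash
python3 - <<'E'
from h import *
st();go([.591,-.211,.08],95.2)
s=arm.get_image('side');t=arm.get_image('top')
crop(s,300,100,140,150,4,'pics/a1.png');crop(t,340,120,120,110,5,'pics/a2.png')
E
```

```text
t 2.23 p [ 0.5898 -0.2082  0.1598] yaw 95.17 tilt 0.12 F [0.3 0.9 0.4] w 0.0441
tr [-0.001  -0.003   0.0798] rot [ 0.0013 -0.0015 -0.0005]
```

View pics/a1.png

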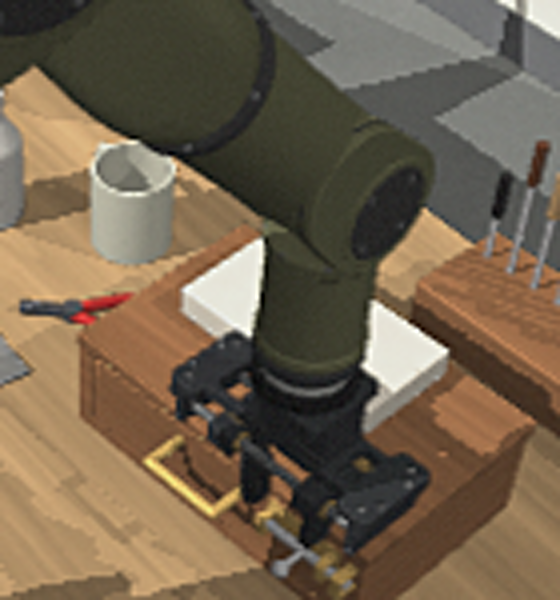

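The gripper hangs above the bolt; the knob is at crop (283,568), between the fingers along the front. I'll lower, grip and draw it.

Emit:
drive_tool:
  moves:
    - {"hand": 0, "translation": [0, 0, 0.03], "rot": [0, 0, 0]}
    - {"hand": 0, "translation": [0, 0, 0.055], "rot": [0, 0, 0]}
    - {"hand": 0, "translation": [0, 0, 0.08], "rot": [0, 0, 0]}
    - {"hand": 0, "translation": [0, 0, 0.08], "rot": [0, 0, 0]}
    - {"hand": 0, "translation": [0, 0, 0.08], "rot": [0, 0, 0]}
    - {"hand": -1, "translation": [0, 0, 0.08], "rot": [0, 0, 0]}
    - {"hand": -1, "translation": [0, 0, 0.08], "rot": [0, 0, 0]}
    - {"hand": -1, "translation": [0, 0, 0.08], "rot": [0, 0, 0]}
    - {"hand": -1, "translation": [0, 0, 0.08], "rot": [0, 0, 0]}
    - {"hand": -1, "translation": [0, 0, 0.08], "rot": [0, 0, 0]}
  squeeze: 8

```text
t: 3.58
tool_pos: [0.5907, -0.2094, 0.0807]
tcp_rot: [-0.045, 0.999, -0.0, 0.0]
ft_force: [-0.8, -0.3, 2.5]
width: 0.0128
```

```bash
python3 - <<'E'
from h import *
st()
E
```

```text
t 3.58 p [ 0.5907 -0.2094  0.0807] yaw 95.16 tilt 0.06 F [-0.8 -0.3  2.5] w 0.0128
```

Emit:
drive_tool:
  moves:
    - {"hand": -1, "translation": [0, 0.006, 0], "rot": [0, 0, 0]}
    - {"hand": -1, "translation": [0, 0.012, 0], "rot": [0, 0, 0]}
    - {"hand": -1, "translation": [0, 0.018, 0], "rot": [0, 0, 0]}
    - {"hand": -1, "translation": [0, 0.024, 0], "rot": [0, 0, 0]}
    - {"hand": -1, "translation": [0, 0.025, 0], "rot": [0, 0, 0]}
    - {"hand": -1, "translation": [0, 0.025, 0], "rot": [0, 0, 0]}
    - {"hand": -1, "translation": [0, 0.025, 0], "rot": [0, 0, 0]}
    - {"hand": -1, "translation": [0, 0.025, 0], "rot": [0, 0, 0]}

```text
t: 4.58
tool_pos: [0.5885, -0.1873, 0.0807]
tcp_rot: [-0.044, 0.999, -0.002, 0.001]
ft_force: [1.4, -6.3, 3.4]
width: 0.013
```

```bash
python3 - <<'E'
from h import *
st()
E
```

```text
t 4.58 p [ 0.5885 -0.1873  0.0807] yaw 95.06 tilt 0.28 F [ 1.4 -6.3  3.4] w 0.013
```

Emit:
drive_tool:
  moves:
    - {"hand": -0.4, "translation": [0, -0.002, 0], "rot": [0, 0, 0]}
    - {"hand": -0.4, "translation": [0, -0.002, 0], "rot": [0, 0, 0]}
    - {"hand": -0.4, "translation": [0, -0.002, 0], "rot": [0, 0, 0]}
    - {"hand": -0.4, "translation": [0, -0.002, -0.03], "rot": [0, 0, 0]}
    - {"hand": -0.4, "translation": [0, -0.002, -0.06], "rot": [0, 0, 0]}
    - {"hand": -1, "translation": [0, 0.07, -0.09], "rot": [0, 0, 0]}
    - {"hand": -1, "translation": [0, 0.07, -0.09], "rot": [0, 0, 0]}
    - {"hand": -1, "translation": [0, 0.07, -0.09], "rot": [0, 0, 0]}
    - {"hand": -1, "translation": [0, 0.07, -0.09], "rot": [0, 0, 0]}

```text
t: 5.7
tool_pos: [0.5813, -0.1163, 0.1696]
tcp_rot: [-0.044, 0.999, -0.001, -0.001]
ft_force: [0.5, -0.7, 0.1]
width: 0.0007
```

```bash
python3 - <<'E'
from h import *
st()
s=arm.get_image('side');t=arm.get_image('top')
crop(s,310,150,130,110,5.4,'pics/b1.png');crop(t,340,120,120,110,5,'pics/b2.png')
print(cab(-.0155,0,0));go(list(cab(-.0155,0,.15)),95.2)
E
```

```text
t 5.7 p [ 0.5813 -0.1163  0.1696] yaw 95.07 tilt 0.12 F [ 0.5 -0.7  0.1] w 0.0007
[ 0.60256379 -0.1004048   0.        ]
tr [-0.0226  0.0141  0.0194] rot [-0.0013 -0.0014 -0.0031]
```

View pics/b1.png

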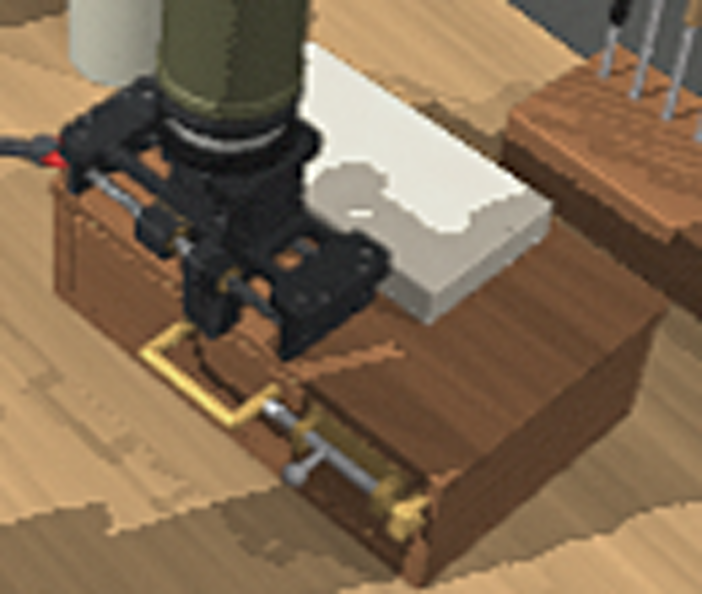

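View pics/b2.png

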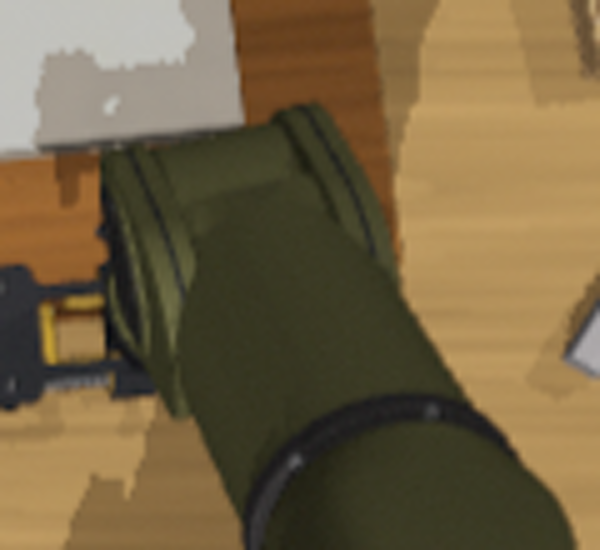

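The bolt is drawn: the knob is now at crop (297,472) and the bolt's end is out of the keeper. Next the closed fingers go down behind the handle bar.

Emit:
drive_tool:
  moves:
    - {"hand": -1, "translation": [-0.0225, 0.014, 0], "rot": [0, 0, -0.003]}
    - {"hand": -1, "translation": [-0.0225, 0.014, 0], "rot": [0, 0, -0.003]}
    - {"hand": -1, "translation": [-0.0225, 0.014, 0], "rot": [0, 0, -0.003]}
    - {"hand": -1, "translation": [-0.0225, 0.014, 0.03], "rot": [0, 0, -0.003]}
    - {"hand": -1, "translation": [-0.0225, 0.014, 0.05], "rot": [0, 0, -0.003]}
    - {"hand": -1, "translation": [-0.0225, 0.014, 0.065], "rot": [0, 0, -0.003]}
    - {"hand": -1, "translation": [-0.0225, 0.014, 0.075], "rot": [0, 0, -0.003]}
    - {"hand": -1, "translation": [-0.0225, 0.014, 0.084], "rot": [0, 0, -0.003]}
    - {"hand": -1, "translation": [-0.0225, 0.014, 0.084], "rot": [0, 0, -0.003]}

```text
t: 6.92
tool_pos: [0.6028, -0.0985, 0.086]
tcp_rot: [-0.047, 0.999, -0.0, -0.0]
ft_force: [0.1, -0.2, -1.2]
width: 0.0002
```

```bash
python3 - <<'E'
from h import *
st()
E
```

```text
t 6.92 p [ 0.6028 -0.0985  0.086 ] yaw 95.34 tilt 0.04 F [ 0.1 -0.2 -1.2] w 0.0002
```

Emit:
drive_tool:
  moves:
    - {"hand": -1, "translation": [0.015, 0, 0], "rot": [0, 0, 0]}
    - {"hand": -1, "translation": [0.03, 0, 0], "rot": [0, 0, 0]}
    - {"hand": -1, "translation": [0.05, 0, 0], "rot": [0, 0, 0]}
    - {"hand": -1, "translation": [0.07, 0, 0], "rot": [0, 0, 0]}
    - {"hand": -1, "translation": [0.09, 0, 0], "rot": [0, 0, 0]}
    - {"hand": -1, "translation": [0.11, 0, 0], "rot": [0, 0, 0]}
    - {"hand": -1, "translation": [0.125, 0, 0], "rot": [0, 0, 0]}
    - {"hand": -1, "translation": [0.138, 0, 0], "rot": [0, 0, 0]}
    - {"hand": -1, "translation": [0.147, 0, 0], "rot": [0, 0, 0]}
    - {"hand": -1, "translation": [0.147, 0, 0], "rot": [0, 0, 0]}
    - {"hand": -1, "translation": [0.147, 0, 0], "rot": [0, 0, 0]}

```text
t: 8.3
tool_pos: [0.4577, -0.1121, 0.0866]
tcp_rot: [-0.047, 0.999, -0.0, 0.001]
ft_force: [4.8, 0.3, 3.0]
width: 0.0001
```

```bash
python3 - <<'E'
from h import *
st()
E
```

```text
t 8.3 p [ 0.4577 -0.1121  0.0866] yaw 95.35 tilt 0.13 F [4.8 0.3 3. ] w 0.0001
```

Emit:
drive_tool:
  moves:
    - {"hand": -1, "translation": [0.003, 0, 0], "rot": [0, 0, 0]}
    - {"hand": -1, "translation": [0.005, 0, 0], "rot": [0, 0, 0]}
    - {"hand": -1, "translation": [0.005, 0, 0], "rot": [0, 0, 0]}
    - {"hand": -1, "translation": [0.005, 0, 0], "rot": [0, 0, 0]}

```text
t: 8.8
tool_pos: [0.4575, -0.1121, 0.0868]
tcp_rot: [-0.047, 0.999, 0.0, 0.006]
ft_force: [11.4, -0.3, -0.5]
width: 0.0004
```

```bash
python3 - <<'E'
from h import *
st()
E
```

```text
t 8.8 p [ 0.4575 -0.1121  0.0868] yaw 95.39 tilt 0.67 F [11.4 -0.3 -0.5] w 0.0004
```

```bash
python3 - <<'E'
from h import *
go([.5215,.2845,.20],93.1)
E
```

```text
tr [-0.1023  0.3888 -0.112 ] rot [0.0003 0.0116 0.04  ]
```

Emit:
drive_tool:
  moves:
    - {"hand": -1, "translation": [-0.009, 0, 0], "rot": [0, 0, 0]}
    - {"hand": -1, "translation": [-0.011, 0, 0], "rot": [0, 0, 0]}
    - {"hand": -1, "translation": [-0.011, 0, 0], "rot": [0, 0, 0]}
    - {"hand": -1, "translation": [-0.011, 0, -0.03], "rot": [0, 0, 0]}
    - {"hand": -1, "translation": [-0.011, 0, -0.08], "rot": [0, 0, 0]}
    - {"hand": 0, "translation": [-0.011, 0, -0.12], "rot": [0, 0, 0]}
    - {"hand": 0, "translation": [-0.011, 0, -0.12], "rot": [0, 0, 0]}
    - {"hand": 0, "translation": [-0.011, 0, -0.12], "rot": [0, 0, 0]}

```text
t: 9.8
tool_pos: [0.4614, -0.1118, 0.2056]
tcp_rot: [-0.046, 0.999, -0.0, -0.001]
ft_force: [0.2, -0.2, -0.6]
width: 0.0281
```

```bash
python3 - <<'E'
from h import *
st();go([.5215,.2845,.20],93.1)
E
```

```text
t 9.8 p [ 0.4614 -0.1118  0.2056] yaw 95.32 tilt 0.12 F [ 0.2 -0.2 -0.6] w 0.0281
tr [-0.0966  0.389   0.0053] rot [-0.0004 -0.002   0.0388]
```

Emit:
drive_tool:
  moves:
    - {"hand": 0, "translation": [-0.0966, 0.389, 0.005], "rot": [0, 0, 0.039]}
    - {"hand": 0, "translation": [-0.0966, 0.389, 0.005], "rot": [0, 0, 0.039]}
    - {"hand": 0, "translation": [-0.0966, 0.389, 0.005], "rot": [0, 0, 0.039]}
    - {"hand": 0, "translation": [-0.0966, 0.389, 0.005], "rot": [0, 0, 0.039]}
    - {"hand": 0, "translation": [-0.0966, 0.389, 0.005], "rot": [0, 0, 0.039]}
    - {"hand": 0, "translation": [-0.0966, 0.389, 0.005], "rot": [0, 0, 0.039]}
    - {"hand": 0, "translation": [-0.0966, 0.389, 0.005], "rot": [0, 0, 0.039]}
    - {"hand": 0, "translation": [-0.0966, 0.389, 0.005], "rot": [0, 0, 0.039]}
    - {"hand": 0, "translation": [-0.0966, 0.389, 0.005], "rot": [0, 0, 0.039]}

```text
t: 10.92
tool_pos: [0.522, 0.2822, 0.1998]
tcp_rot: [-0.026, 1.0, -0.002, -0.001]
ft_force: [-0.4, -0.6, -0.0]
width: 0.044
```

```bash
python3 - <<'E'
from h import *
st();go([.5215,.2845,.10],93.1)
s=arm.get_image('side');t=arm.get_image('top');cv2.imwrite('pics/side1.png',s);cv2.imwrite('pics/top1.png',t)
crop(t,290,120,135,135,4.4,'pics/d1.png')
crop(s,280,150,140,120,5,'pics/d2.png');crop(s,190,80,140,130,4.5,'pics/d3.png')
E
```

```text
t 10.93 p [0.522  0.2822 0.1998] yaw 93.03 tilt 0.26 F [-0.4 -0.6 -0. ] w 0.044
tr [0.0002 0.0027 0.0998] rot [-0.0039 -0.0022 -0.0013]
```

View pics/d1.png

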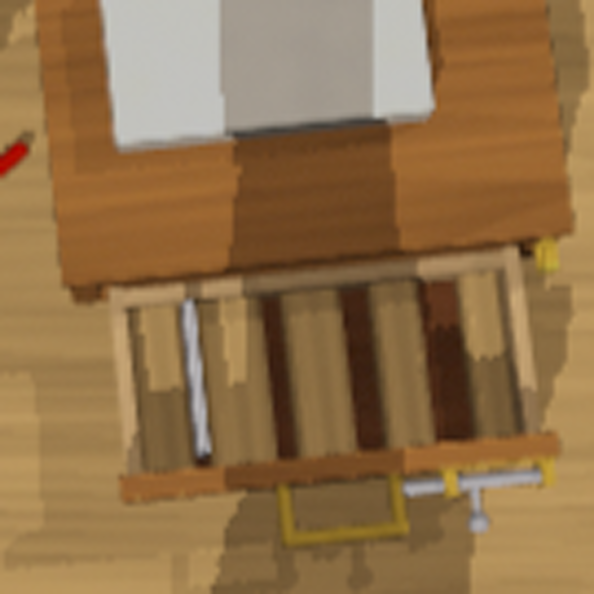

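View pics/d2.png

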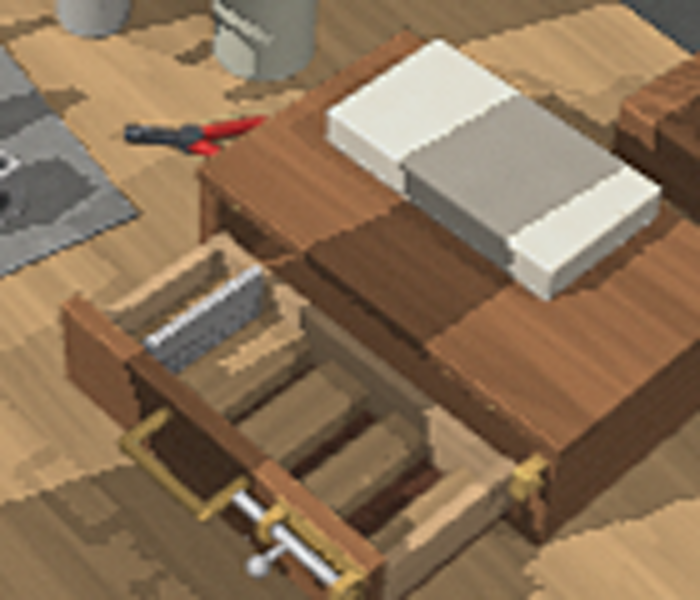

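View pics/d3.png

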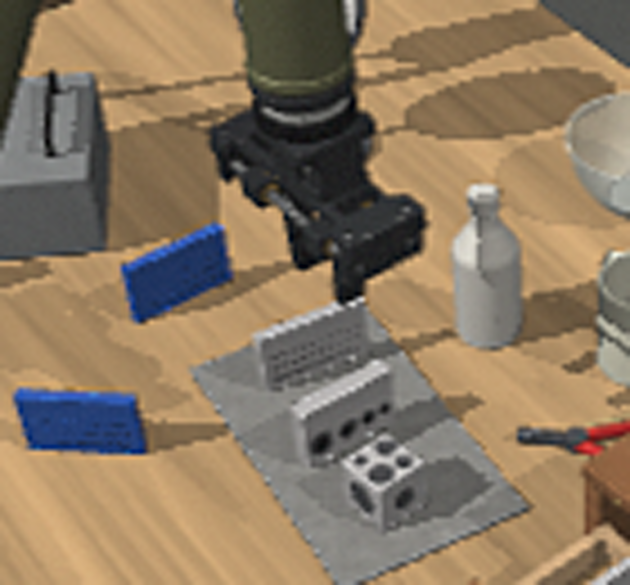

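```bash
python3 - <<'E'
from h import *
np.set_printoptions(precision=4,suppress=True)
t=cv2.imread('pics/top1.png');g=cv2.cvtColor(t,cv2.COLOR_BGR2HSV)
def loc(w): # cabinet coords
    a=np.radians(YAW);d=w[:2]-C0;return np.array([d[0]*np.cos(a)+d[1]*np.sin(a),-d[0]*np.sin(a)+d[1]*np.cos(a)])
m=((g[...,1]<60)&(g[...,2]>120)).astype(np.uint8);k=np.zeros_like(m);k[183:228,325:342]=1;m&=k
n,l,s,c=cv2.connectedComponentsWithStats(m)
i=1+np.argmax(s[1:,4]);ys,xs=np.nonzero(l==i)
W=np.array([onz('top',p,.079)[:2] for p in zip(xs,ys)]);u,sv,v=np.linalg.svd(W-W.mean(0),full_matrices=0)
pr=(W-W.mean(0))@v.T;print('thin',W.mean(0),np.degrees(np.arctan2(v[0,1],v[0,0])),np.ptp(pr,axis=0),'loc',loc(W.mean(0)))
# profile rows
for r in (195,203,211):
    print(r,[(x,int(g[r,x,0]),int(g[r,x,1]),int(g[r,x,2])) for x in range(345,400)][::1][:0])
    row=g[r].astype(int);dark=(row[:,2]<95)&(row[:,1]>130)
    x=345
    while x<400:
        if dark[x]:
            a=x
            while dark[x]:x+=1
            for z in(.041,.037):print(' dark',a-.5,x-.5,z,loc(onz('top',(a-.5,r),z)),loc(onz('top',(x-.5,r),z)),loc(onz('top',(a-.5,r),.019)),loc(onz('top',(x-.5,r),.019)))
        x+=1
# handle/front/knob open
def T(x,y):return ((x+.5)/4.4-.5+290,(y+.5)/4.4-.5+120)
def S(x,y):return ((x+.5)/5-.5+280,(y+.5)/5-.5+150)
k,e=tri(S(259,566),T(479,522));print('knob',k,e,loc(k))
for p in((288,540),(405,527)):print('handle',loc(onz('top',T(*p),.075)),onz('top',T(*p),.075))
for p in((120,500),(123,478),(556,455),(556,435)):print('front',loc(onz('top',T(*p),.091)))
# side thin plate ends
for p in((150,345),(260,268)):
    w=onz('side',S(*p),.079);print('side thin',w,loc(w))
E
```

```text
thin [ 0.544  -0.0215] -174.3876969307276 [0.0977 0.0079] loc [-0.0667  0.0839]
195 []
 dark 349.5 354.5 0.041 [-0.0385  0.0353] [-0.04    0.0207] [-0.0361  0.0339] [-0.0377  0.0191]
 dark 349.5 354.5 0.037 [-0.0381  0.035 ] [-0.0395  0.0205] [-0.0361  0.0339] [-0.0377  0.0191]
 dark 367.5 374.5 0.041 [-0.0438 -0.017 ] [-0.0459 -0.0373] [-0.0416 -0.0193] [-0.0437 -0.04  ]
 dark 367.5 374.5 0.037 [-0.0434 -0.0174] [-0.0455 -0.0378] [-0.0416 -0.0193] [-0.0437 -0.04  ]
 dark 385.5 394.5 0.041 [-0.0491 -0.0692] [-0.0518 -0.0953] [-0.047  -0.0724] [-0.0497 -0.099 ]
 dark 385.5 394.5 0.037 [-0.0487 -0.0698] [-0.0514 -0.096 ] [-0.047  -0.0724] [-0.0497 -0.099 ]
203 []
 dark 350.5 355.5 0.041 [-0.0622  0.0349] [-0.0636  0.0204] [-0.0603  0.0335] [-0.0618  0.0187]
 dark 350.5 355.5 0.037 [-0.0618  0.0346] [-0.0633  0.0201] [-0.0603  0.0335] [-0.0618  0.0187]
 dark 368.5 375.5 0.041 [-0.0675 -0.0173] [-0.0695 -0.0376] [-0.0656 -0.0196] [-0.0677 -0.0403]
 dark 368.5 375.5 0.037 [-0.0671 -0.0178] [-0.0692 -0.0381] [-0.0656 -0.0196] [-0.0677 -0.0403]
 dark 386.5 396.5 0.041 [-0.0727 -0.0695] [-0.
[... 405 characters left out ...]
[-0.0896 -0.0199] [-0.0917 -0.0405]
 dark 369.5 376.5 0.037 [-0.0908 -0.0181] [-0.0928 -0.0384] [-0.0896 -0.0199] [-0.0917 -0.0405]
 dark 387.5 397.5 0.041 [-0.0963 -0.0697] [-0.0992 -0.0985] [-0.095  -0.0729] [-0.0979 -0.1022]
 dark 387.5 397.5 0.037 [-0.096  -0.0703] [-0.0989 -0.0992] [-0.095  -0.0729] [-0.0979 -0.1022]
knob [ 0.4497 -0.2016  0.0764] 0.0018808153794559399 [-0.177  -0.0869]
handle [-0.1771  0.0359] [ 0.4384 -0.0793  0.075 ]
handle [-0.1762 -0.0393] [ 0.4461 -0.1541  0.075 ]
front [-0.1414  0.1401]
front [-0.1277  0.1368]
front [-0.1405 -0.1371]
front [-0.1279 -0.1387]
side thin [ 0.4974 -0.0278  0.079 ] [-0.1136  0.0818]
side thin [ 0.5951 -0.0179  0.079 ] [-0.0155  0.0829]
```

The drawer is open: the handle is at -0.177, which means 0.141 m of travel. The slots read y = 84, 27.5 and -28 mm, as they should. The picture shows the drawplate (rows of small holes) left at crop d3 (310,340), the bezel block (four large holes) at (345,410), and the two blue look-alikes off the pad. I'll take the bezel block first, since it is under the gripper.

Emit:
drive_tool:
  moves:
    - {"hand": 0, "translation": [0, 0.001, 0.04], "rot": [0, 0, 0]}
    - {"hand": 0, "translation": [0, 0.001, 0.08], "rot": [0, 0, 0]}
    - {"hand": 0, "translation": [0, 0.001, 0.11], "rot": [0, 0, 0]}
    - {"hand": 0, "translation": [0, 0.001, 0.13], "rot": [0, 0, 0]}
    - {"hand": 0, "translation": [0, 0.001, 0.143], "rot": [0, 0, 0]}
    - {"hand": 0, "translation": [0, 0.001, 0.143], "rot": [0, 0, 0]}
    - {"hand": 0, "translation": [0, 0.001, 0.143], "rot": [0, 0, 0]}
    - {"hand": -1, "translation": [0, 0.001, 0.143], "rot": [0, 0, 0]}
    - {"hand": -1, "translation": [0, 0.001, 0.143], "rot": [0, 0, 0]}
    - {"hand": -1, "translation": [0, 0.001, 0.143], "rot": [0, 0, 0]}
    - {"hand": -1, "translation": [0, 0.001, 0.143], "rot": [0, 0, 0]}
    - {"hand": -1, "translation": [0, 0.001, 0.143], "rot": [0, 0, 0]}
  squeeze: 45

```text
t: 12.52
tool_pos: [0.5228, 0.2856, 0.0586]
tcp_rot: [-0.027, 1.0, -0.0, 0.0]
ft_force: [-0.8, -0.8, 4.2]
width: 0.0175
```

```bash
sed -i 's/YAW=5.2/YAW=5.5/' h.py; python3 - <<'E'
from h import *
st();print(cab(-.068,-.028,0),cab(-.068,.028,0));go([.50,-.13,.17],95.5)
s=arm.get_image('side');crop(s,190,80,140,130,4.5,'pics/e1.png')
E
```

```text
t 12.53 p [0.5228 0.2856 0.0586] yaw 93.1 tilt 0.05 F [-0.8 -0.8  4.2] w 0.0175
[ 0.55299674 -0.1333886   0.        ] [ 0.54762938 -0.07764642  0.        ]
tr [ 0.0451 -0.4139 -0.1113] rot [-0.0004  0.0007 -0.042 ]
```

View pics/e1.png

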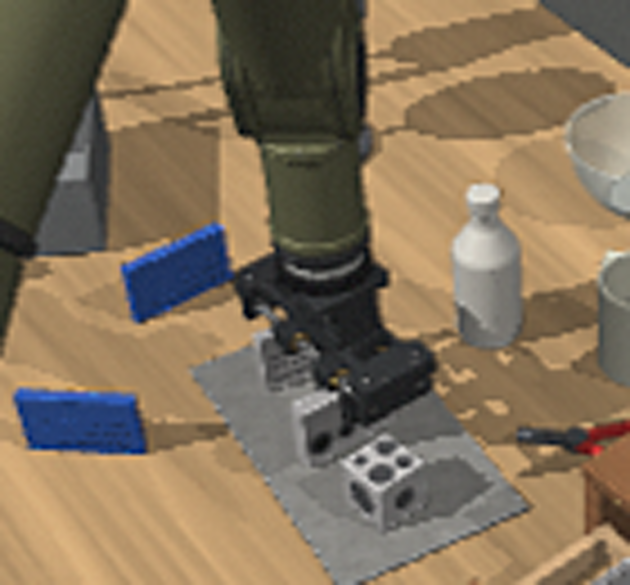

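Emit:
drive_tool:
  moves:
    - {"hand": -1, "translation": [0, 0, -0.03], "rot": [0, 0, 0]}
    - {"hand": -1, "translation": [0, 0, -0.07], "rot": [0, 0, 0]}
    - {"hand": -1, "translation": [0, 0, -0.12], "rot": [0, 0, 0]}
    - {"hand": -1, "translation": [-0.008, -0.06, -0.12], "rot": [0, 0, -0.02]}
    - {"hand": -1, "translation": [-0.008, -0.11, -0.12], "rot": [0, 0, -0.042]}
    - {"hand": -1, "translation": [-0.008, -0.16, -0.12], "rot": [0, 0, -0.042]}
    - {"hand": -1, "translation": [-0.008, -0.21, -0.12], "rot": [0, 0, -0.042]}
    - {"hand": -1, "translation": [-0.008, -0.26, -0.12], "rot": [0, 0, -0.042]}
    - {"hand": -1, "translation": [-0.008, -0.31, -0.12], "rot": [0, 0, -0.042]}
    - {"hand": -1, "translation": [-0.008, -0.36, -0.12], "rot": [0, 0, -0.042]}
    - {"hand": -1, "translation": [-0.008, -0.4, -0.12], "rot": [0, 0, -0.042]}
    - {"hand": -1, "translation": [-0.008, -0.42, -0.12], "rot": [0, 0, -0.042]}

```text
t: 14.08
tool_pos: [0.5517, -0.1365, 0.1769]
tcp_rot: [-0.046, 0.999, -0.001, -0.002]
ft_force: [-0.2, 0.9, -6.6]
width: 0.0177
```

```bash
python3 - <<'E'
from h import *
st();go(list(cab(-.068,-.028,.135)),95.5)
E
```

```text
t 14.07 p [ 0.5517 -0.1365  0.1769] yaw 95.29 tilt 0.21 F [-0.2  0.9 -6.6] w 0.0177
tr [-0.0018  0.003   0.0419] rot [-0.0011 -0.0034 -0.0036]
```

Emit:
drive_tool:
  moves:
    - {"hand": -1, "translation": [-0.0018, 0.003, 0.02], "rot": [0, 0, -0.004]}
    - {"hand": -1, "translation": [-0.0018, 0.003, 0.04], "rot": [0, 0, -0.004]}
    - {"hand": -1, "translation": [-0.0018, 0.003, 0.055], "rot": [0, 0, -0.004]}
    - {"hand": -1, "translation": [-0.0018, 0.003, 0.062], "rot": [0, 0, -0.004]}
    - {"hand": -1, "translation": [-0.0018, 0.003, 0.062], "rot": [0, 0, -0.004]}
    - {"hand": -1, "translation": [-0.0018, 0.003, 0.062], "rot": [0, 0, -0.004]}

```text
t: 14.82
tool_pos: [0.5553, -0.13, 0.117]
tcp_rot: [-0.05, 0.999, -0.0, 0.001]
ft_force: [0.4, 0.0, -6.0]
width: 0.0176
```

```bash
python3 - <<'E'
from h import *
st();go(list(cab(-.068,-.028,.115)),95.5)
s=arm.get_image('side');t=arm.get_image('top')
crop(s,280,120,140,140,4.2,'pics/f1.png');crop(t,300,150,130,100,6,'pics/f2.png')
E
```

```text
t 14.82 p [ 0.5553 -0.13    0.117 ] yaw 95.75 tilt 0.09 F [ 0.4  0.  -6. ] w 0.0176
tr [ 0.0027 -0.0031  0.002 ] rot [-0.0006  0.0014  0.0043]
```

View pics/f1.png

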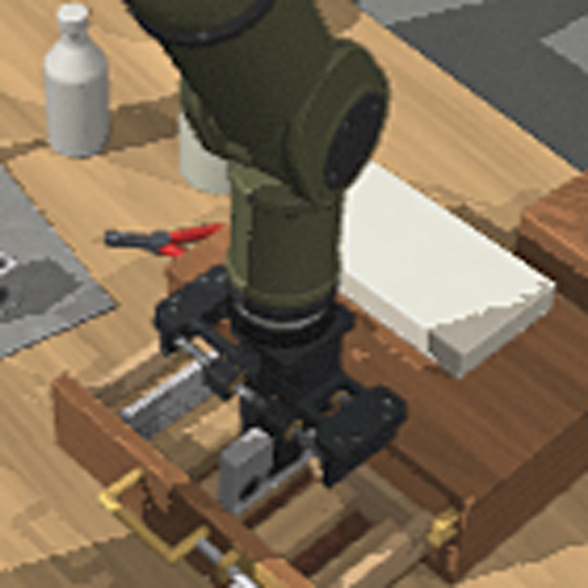

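View pics/f2.png

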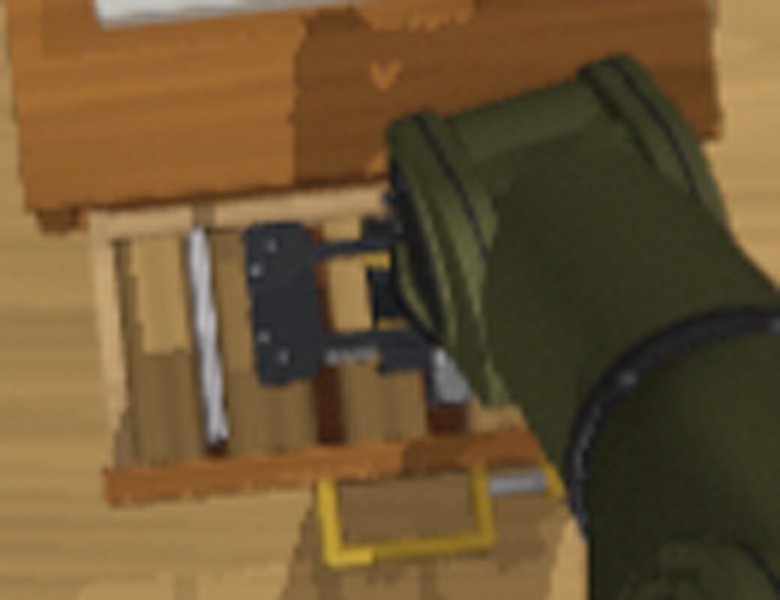

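```bash
cat >> h.py <<'E'
def loc(w):
    a=np.radians(YAW);d=np.array(w)[:2]-C0;return np.round([d[0]*np.cos(a)+d[1]*np.sin(a),-d[0]*np.sin(a)+d[1]*np.cos(a)],4)
E
python3 - <<'E'
from h import *
s=arm.state();print('tcp',loc(s['tool_pos']))
T=lambda x,y:((x+.5)/6-.5+300,(y+.5)/6-.5+150)
S=lambda x,y:((x+.5)/4.2-.5+280,(y+.5)/4.2-.5+120)
for p in((437,406),(471,403)):print('top',loc(onz('top',T(*p),.1224)))
for p in((221,452),(242,468)):print('side',loc(onz('side',S(*p),.1224)))
t=cv2.imread('pics/f2.png')[385:420,420:480];cv2.imwrite('pics/f3.png',cv2.resize(t,None,fx=8,fy=8))
E
```

```text
tcp [-0.0654 -0.025 ]
top [-0.114  -0.0146]
top [-0.1143 -0.0301]
side [-0.1084 -0.017 ]
side [-0.1074 -0.0377]
```

View pics/f3.png

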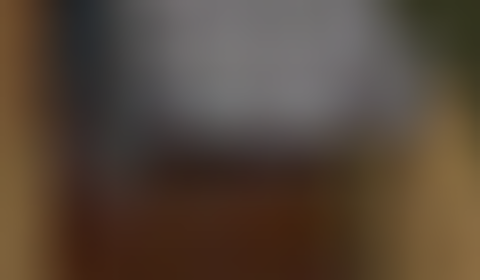

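Emit:
drive_tool:
  moves:
    - {"hand": -1, "translation": [0.0027, -0.0031, 0], "rot": [0, 0, 0.004]}
    - {"hand": -1, "translation": [0.0027, -0.0031, 0], "rot": [0, 0, 0.004]}
    - {"hand": -1, "translation": [0.0027, -0.0031, 0], "rot": [0, 0, 0.004]}
    - {"hand": -1, "translation": [0.0027, -0.0031, 0], "rot": [0, 0, 0.004]}
    - {"hand": -1, "translation": [0.0027, -0.0031, 0], "rot": [0, 0, 0.004]}

```text
t: 15.55
tool_pos: [0.5525, -0.1334, 0.1164]
tcp_rot: [-0.048, 0.999, -0.0, 0.0]
ft_force: [-0.8, -0.9, -7.7]
width: 0.0176
```

```bash
python3 - <<'E'
from h import *
st();print(loc(arm.state()['tool_pos']))
t=arm.get_image('top')
crop(t,320,180,80,60,9,'pics/f4.png')
st()
E
```

```text
t 15.55 p [ 0.5525 -0.1334  0.1164] yaw 95.52 tilt 0.03 F [-0.8 -0.9 -7.7] w 0.0176
[-0.0685 -0.0279]
t 15.6 p [ 0.5525 -0.1333  0.1164] yaw 95.52 tilt 0.02 F [ 0.6 -0.7 -6.4] w 0.0176
```

View pics/f4.png

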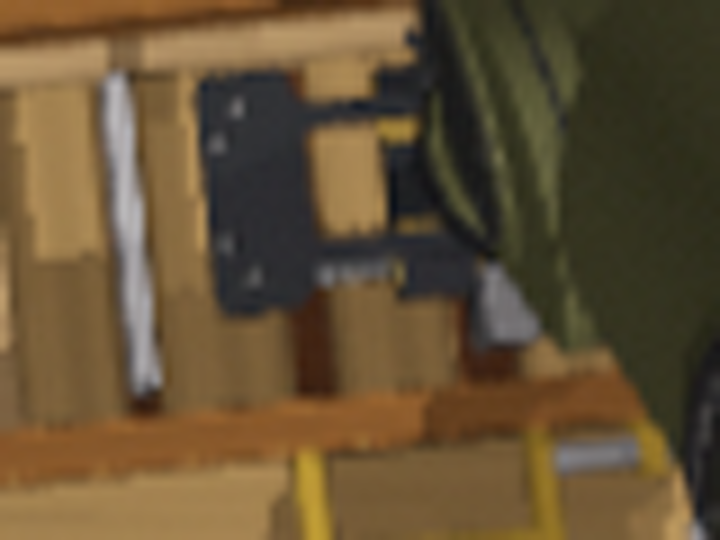

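```bash
python3 - <<'E'
from h import *
T=lambda x,y:((x+.5)/9-.5+320,(y+.5)/9-.5+180)
for p in((483,345),(541,338),(478,275)):print('top',loc(onz('top',T(*p),.122)))
im=cv2.imread('pics/f4.png')
t=im[::9,::9]
for r in(36,37):print([tuple(map(int,t[r,c])) for c in range(50,63)])
for x,y in((.0,-.019),(0,-.037)):print(proj('top',list(cab(-.09,y,.122))),proj('top',list(cab(-.113,y,.122))))
E
```

```text
top [-0.1159 -0.0167]
top [-0.1157 -0.0343]
top [-0.0947 -0.0176]
[(44, 74, 103), (28, 48, 79), (28, 34, 48), (49, 48, 49), (76, 75, 78), (110, 108, 111), (120, 117, 120), (116, 114, 117), (118, 117, 119), (112, 110, 113), (61, 70, 70), (27, 46, 45), (32, 53, 54)]
[(49, 82, 109), (32, 54, 84), (32, 39, 55), (49, 50, 53), (69, 67, 68), (103, 101, 102), (117, 115, 117), (113, 110, 113), (115, 112, 114), (106, 104, 108), (68, 80, 89), (38, 60, 66), (32, 54, 55)]
[372.97139186 208.34451171] [373.9555831  216.72693763]
[379.55064251 207.64869106] [380.54789276 216.0314717 ]
```

Emit:
drive_tool:
  moves:
    - {"hand": -1, "translation": [0, 0, 0.01], "rot": [0, 0, 0]}
    - {"hand": -1, "translation": [0, 0, 0.015], "rot": [0, 0, 0]}
    - {"hand": -1, "translation": [0, 0, 0.02], "rot": [0, 0, 0]}
    - {"hand": -1, "translation": [0, 0, 0.024], "rot": [0, 0, 0]}
    - {"hand": -1, "translation": [0, 0, 0.027], "rot": [0, 0, 0]}
    - {"hand": -1, "translation": [0, 0, 0.027], "rot": [0, 0, 0]}

```text
t: 16.35
tool_pos: [0.5524, -0.1334, 0.0892]
tcp_rot: [-0.048, 0.999, -0.0, 0.0]
ft_force: [-0.4, -0.3, -6.8]
width: 0.0177
```

```bash
python3 - <<'E'
from h import *
st();print(loc(arm.state()['tool_pos']))
E
```

```text
t 16.35 p [ 0.5524 -0.1334  0.0892] yaw 95.52 tilt 0.02 F [-0.4 -0.3 -6.8] w 0.0177
[-0.0686 -0.028 ]
```

Emit:
drive_tool:
  moves:
    - {"hand": -1, "translation": [0, 0, 0.005], "rot": [0, 0, 0]}
    - {"hand": -1, "translation": [0, 0, 0.009], "rot": [0, 0, 0]}
    - {"hand": -1, "translation": [0, 0, 0.012], "rot": [0, 0, 0]}
    - {"hand": -1, "translation": [0, 0, 0.015], "rot": [0, 0, 0]}
    - {"hand": -1, "translation": [0, 0, 0.017], "rot": [0, 0, 0]}
    - {"hand": -1, "translation": [0, 0, 0.017], "rot": [0, 0, 0]}

```text
t: 17.1
tool_pos: [0.5532, -0.1334, 0.0736]
tcp_rot: [-0.048, 0.999, -0.0, 0.001]
ft_force: [-1.6, 0.4, 4.1]
width: 0.0175
```

```bash
python3 - <<'E'
from h import *
st();print(loc(arm.state()['tool_pos']))
E
```

```text
t 17.1 p [ 0.5532 -0.1334  0.0736] yaw 95.51 tilt 0.13 F [-1.6  0.4  4.1] w 0.0175
[-0.0678 -0.028 ]
```

The force switched from -7 to +4 N at z = 0.0736, so the block is on the floor. I'll release, rise and go to the drawplate.

Emit:
drive_tool:
  moves:
    - {"hand": -0.2, "translation": [0, 0, 0], "rot": [0, 0, 0]}
    - {"hand": -0.2, "translation": [0, 0, 0], "rot": [0, 0, 0]}
    - {"hand": -0.2, "translation": [0, 0, 0], "rot": [0, 0, 0]}
    - {"hand": -0.2, "translation": [0, 0, 0], "rot": [0, 0, 0]}
    - {"hand": -0.2, "translation": [0, 0, -0.02], "rot": [0, 0, 0]}
    - {"hand": -0.2, "translation": [0, 0, -0.05], "rot": [0, 0, 0]}
    - {"hand": -0.2, "translation": [0, 0, -0.1], "rot": [0, 0, 0]}
    - {"hand": -0.2, "translation": [0, 0, -0.13], "rot": [0, 0, 0]}
    - {"hand": -0.2, "translation": [0, 0, -0.13], "rot": [0, 0, 0]}

```text
t: 18.23
tool_pos: [0.5539, -0.1336, 0.2047]
tcp_rot: [-0.048, 0.999, -0.001, 0.003]
ft_force: [-0.2, 0.0, -0.3]
width: 0.0354
```

```bash
python3 - <<'E'
from h import *
st();go([.5475,.376,.20],84.8)
E
```

```text
t 18.23 p [ 0.5539 -0.1336  0.2047] yaw 95.49 tilt 0.31 F [-0.2  0.  -0.3] w 0.0354
tr [-0.0424  0.5079  0.0041] rot [-0.0011  0.0053  0.1866]
```

Emit:
drive_tool:
  moves:
    - {"hand": 0, "translation": [-0.0424, 0.508, 0.004], "rot": [0, 0.005, 0.187]}
    - {"hand": 0, "translation": [-0.0424, 0.508, 0.004], "rot": [0, 0.005, 0.187]}
    - {"hand": 0, "translation": [-0.0424, 0.508, 0.004], "rot": [0, 0.005, 0.187]}
    - {"hand": 0, "translation": [-0.0424, 0.508, 0.004], "rot": [0, 0.005, 0.187]}
    - {"hand": 0, "translation": [-0.0424, 0.508, 0.004], "rot": [0, 0.005, 0.187]}
    - {"hand": 0, "translation": [-0.0424, 0.508, 0.004], "rot": [0, 0.005, 0.187]}
    - {"hand": 0, "translation": [-0.0424, 0.508, 0.004], "rot": [0, 0.005, 0.187]}
    - {"hand": 0, "translation": [-0.0424, 0.508, 0.004], "rot": [0, 0.005, 0.187]}
    - {"hand": 0, "translation": [-0.0424, 0.508, 0.004], "rot": [0, 0.005, 0.187]}
    - {"hand": 0, "translation": [-0.0424, 0.508, 0.004], "rot": [0, 0.005, 0.187]}
    - {"hand": 0, "translation": [-0.0424, 0.508, 0.004], "rot": [0, 0.005, 0.187]}
    - {"hand": 0, "translation": [-0.0424, 0.508, 0.004], "rot": [0, 0.005, 0.187]}

```text
t: 19.73
tool_pos: [0.5466, 0.374, 0.1981]
tcp_rot: [0.047, 0.999, -0.001, -0.002]
ft_force: [0.3, 0.0, -0.4]
width: 0.044
```

```bash
python3 - <<'E'
from h import *
st();go([.5475,.376,.057],84.8)
s=arm.get_image('side');t=arm.get_image('top')
cv2.imwrite('pics/top2.png',t)
crop(s,190,80,140,130,4.5,'pics/g1.png');crop(t,300,150,130,100,6,'pics/g2.png')
E
```

```text
t 19.73 p [0.5466 0.374  0.1981] yaw 84.64 tilt 0.28 F [ 0.3  0.  -0.4] w 0.044
tr [-0.0013  0.0024  0.1411] rot [-0.0023 -0.0044 -0.0028]
```

View pics/g1.png

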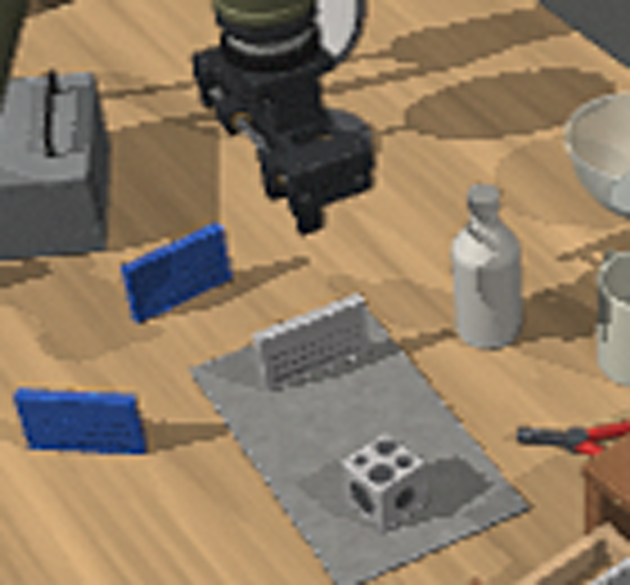

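View pics/g2.png

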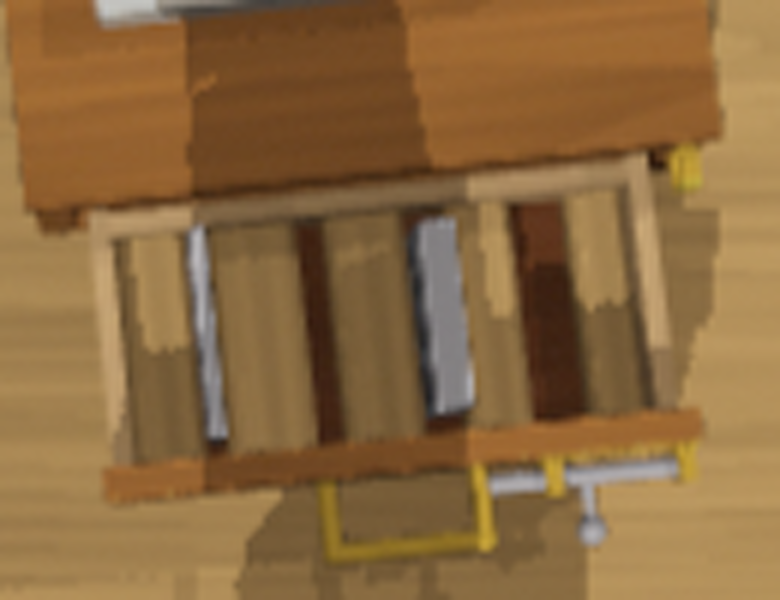

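The bezel block now stands in the 20 mm slot at crop g2 (445,315), with the 14 mm slot empty at (320,340). The drawplate is still on the pad at g1 (312,340). Next I'll grasp the drawplate.

Emit:
drive_tool:
  moves:
    - {"hand": 0, "translation": [0, 0.001, 0.04], "rot": [0, 0, 0]}
    - {"hand": 0, "translation": [0, 0.001, 0.08], "rot": [0, 0, 0]}
    - {"hand": 0, "translation": [0, 0.001, 0.11], "rot": [0, 0, 0]}
    - {"hand": 0, "translation": [0, 0.001, 0.13], "rot": [0, 0, 0]}
    - {"hand": 0, "translation": [0, 0.001, 0.142], "rot": [0, 0, 0]}
    - {"hand": 0, "translation": [0, 0.001, 0.142], "rot": [0, 0, 0]}
    - {"hand": 0, "translation": [0, 0.001, 0.142], "rot": [0, 0, 0]}
    - {"hand": -1, "translation": [0, 0.001, 0.142], "rot": [0, 0, 0]}
    - {"hand": -1, "translation": [0, 0.001, 0.142], "rot": [0, 0, 0]}
    - {"hand": -1, "translation": [0, 0.001, 0.142], "rot": [0, 0, 0]}
    - {"hand": -1, "translation": [0, 0.001, 0.142], "rot": [0, 0, 0]}
    - {"hand": -1, "translation": [0, 0.001, 0.142], "rot": [0, 0, 0]}
  squeeze: 45

```text
t: 21.32
tool_pos: [0.5453, 0.3772, 0.0564]
tcp_rot: [0.045, 0.999, -0.0, -0.002]
ft_force: [-0.4, -0.1, 1.4]
width: 0.0113
```

```bash
python3 - <<'E'
from h import *
st();go(list(cab(-.068,.028,.18)),95.5)
s=arm.get_image('side');crop(s,190,80,140,130,4.5,'pics/i1.png')
E
```

```text
t 21.32 p [0.5453 0.3772 0.0564] yaw 84.79 tilt 0.26 F [-0.4 -0.1  1.4] w 0.0113
tr [-0.043  -0.4529 -0.1234] rot [-0.0004 -0.0046 -0.1869]
```

View pics/i1.png

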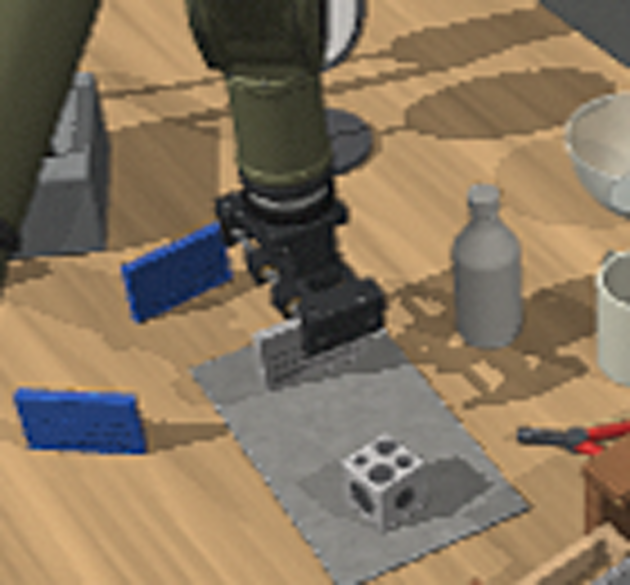

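Emit:
drive_tool:
  moves:
    - {"hand": -1, "translation": [0, 0, -0.03], "rot": [0, 0, 0]}
    - {"hand": -1, "translation": [0, 0, -0.07], "rot": [0, 0, 0]}
    - {"hand": -1, "translation": [0, 0, -0.123], "rot": [0, 0, 0]}
    - {"hand": -1, "translation": [-0.006, -0.06, -0.123], "rot": [0, 0, -0.05]}
    - {"hand": -1, "translation": [-0.012, -0.11, -0.123], "rot": [0, 0, -0.1]}
    - {"hand": -1, "translation": [-0.018, -0.16, -0.123], "rot": [0, 0, -0.15]}
    - {"hand": -1, "translation": [-0.024, -0.21, -0.123], "rot": [0, 0, -0.187]}
    - {"hand": -1, "translation": [-0.03, -0.26, -0.123], "rot": [0, -0.004, -0.187]}
    - {"hand": -1, "translation": [-0.035, -0.31, -0.123], "rot": [0, -0.004, -0.187]}
    - {"hand": -1, "translation": [-0.041, -0.36, -0.123], "rot": [0, -0.004, -0.187]}
    - {"hand": -1, "translation": [-0.041, -0.41, -0.123], "rot": [0, -0.004, -0.187]}
    - {"hand": -1, "translation": [-0.041, -0.452, -0.123], "rot": [0, -0.004, -0.187]}

```text
t: 22.88
tool_pos: [0.5443, -0.0791, 0.1784]
tcp_rot: [-0.047, 0.999, -0.0, -0.002]
ft_force: [0.5, 0.5, -5.9]
width: 0.0115
```

Emit:
drive_tool:
  moves:
    - {"hand": -1, "translation": [0, 0, 0], "rot": [0, 0, 0]}
    - {"hand": -1, "translation": [0, 0, 0.02], "rot": [0, 0, 0]}
    - {"hand": -1, "translation": [0, 0, 0.04], "rot": [0, 0, 0]}
    - {"hand": -1, "translation": [0, 0, 0.055], "rot": [0, 0, 0]}
    - {"hand": -1, "translation": [0, 0, 0.06], "rot": [0, 0, 0]}
    - {"hand": -1, "translation": [0, 0, 0.06], "rot": [0, 0, 0]}
    - {"hand": -1, "translation": [0, 0, 0.06], "rot": [0, 0, 0]}

```text
t: 23.75
tool_pos: [0.5461, -0.0765, 0.12]
tcp_rot: [-0.048, 0.999, -0.0, 0.0]
ft_force: [0.1, 0.1, -5.3]
width: 0.0115
```

```bash
python3 - <<'E'
from h import *
st();print(loc(arm.state()['tool_pos']));go(list(cab(-.07,.028,.115)),95.5)
E
```

```text
t 23.75 p [ 0.5461 -0.0765  0.12  ] yaw 95.52 tilt 0.04 F [ 0.1  0.1 -5.3] w 0.0115
[-0.0694  0.0293]
tr [ 0.0006 -0.0013  0.005 ] rot [-0.0004  0.0005  0.0003]
```

Emit:
drive_tool:
  moves:
    - {"hand": -1, "translation": [0, -0.0013, 0.005], "rot": [0, 0, 0]}
    - {"hand": -1, "translation": [0, -0.0013, 0.008], "rot": [0, 0, 0]}
    - {"hand": -1, "translation": [0, -0.0013, 0.008], "rot": [0, 0, 0]}
    - {"hand": -1, "translation": [0, -0.0013, 0.008], "rot": [0, 0, 0]}

```text
t: 24.25
tool_pos: [0.5458, -0.0779, 0.1114]
tcp_rot: [-0.048, 0.999, -0.0, -0.0]
ft_force: [1.1, 0.2, -4.7]
width: 0.0114
```

```bash
python3 - <<'E'
from h import *
st();print(loc(arm.state()['tool_pos']))
s=arm.get_image('side');t=arm.get_image('top')
crop(s,270,160,120,100,6,'pics/j1.png');crop(t,310,170,90,70,8,'pics/j2.png')
E
```

```text
t 24.25 p [ 0.5458 -0.0779  0.1114] yaw 95.51 tilt 0.04 F [ 1.1  0.2 -4.7] w 0.0114
[-0.0698  0.028 ]
```

View pics/j1.png

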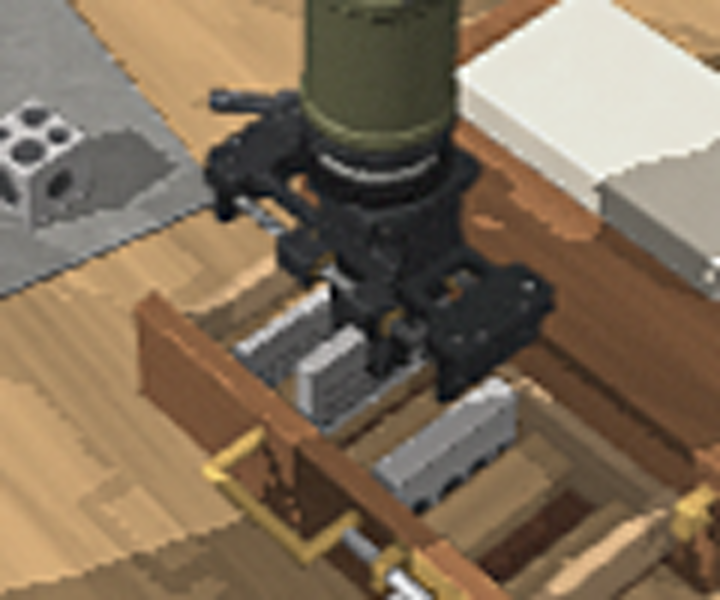

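View pics/j2.png

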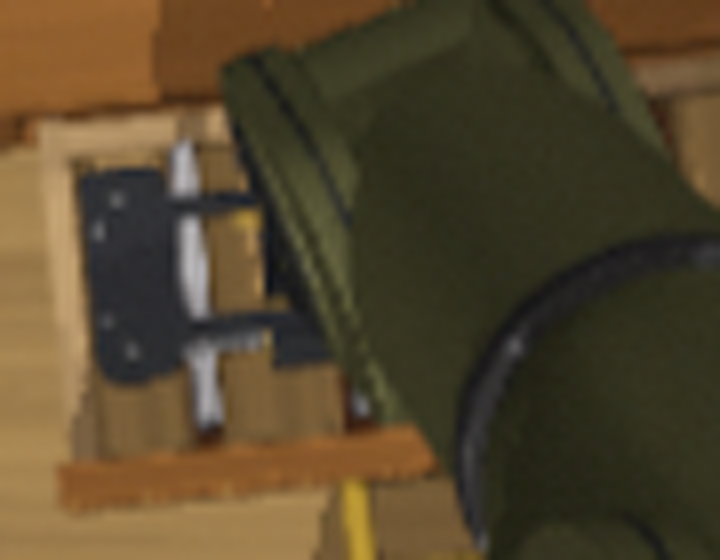

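The drawplate hangs over the 14 mm slot, with its end at j1 (330,370), in line with the slot between the thin plate and the bezel block. I'll lower it slowly.

Emit:
drive_tool:
  moves:
    - {"hand": -1, "translation": [0, 0, 0.008], "rot": [0, 0, 0]}
    - {"hand": -1, "translation": [0, 0, 0.012], "rot": [0, 0, 0]}
    - {"hand": -1, "translation": [0, 0, 0.016], "rot": [0, 0, 0]}
    - {"hand": -1, "translation": [0, 0, 0.02], "rot": [0, 0, 0]}
    - {"hand": -1, "translation": [0, 0, 0.024], "rot": [0, 0, 0]}
    - {"hand": -1, "translation": [0, 0, 0.024], "rot": [0, 0, 0]}

```text
t: 25.1
tool_pos: [0.5456, -0.0779, 0.0871]
tcp_rot: [-0.048, 0.999, -0.0, -0.001]
ft_force: [0.1, -0.1, -4.7]
width: 0.0117
```

```bash
python3 - <<'E'
from h import *
st();print(loc(arm.state()['tool_pos']))
E
```

```text
t 25.1 p [ 0.5456 -0.0779  0.0871] yaw 95.52 tilt 0.08 F [ 0.1 -0.1 -4.7] w 0.0117
[-0.0701  0.028 ]
```

Emit:
drive_tool:
  moves:
    - {"hand": -1, "translation": [0, 0, 0.005], "rot": [0, 0, 0]}
    - {"hand": -1, "translation": [0, 0, 0.009], "rot": [0, 0, 0]}
    - {"hand": -1, "translation": [0, 0, 0.012], "rot": [0, 0, 0]}
    - {"hand": -1, "translation": [0, 0, 0.015], "rot": [0, 0, 0]}
    - {"hand": -1, "translation": [0, 0, 0.0175], "rot": [0, 0, 0]}
    - {"hand": -1, "translation": [0, 0, 0.0175], "rot": [0, 0, 0]}

```text
t: 25.85
tool_pos: [0.5468, -0.0778, 0.0713]
tcp_rot: [-0.048, 0.999, -0.0, 0.001]
ft_force: [-0.8, -0.7, 5.2]
width: 0.0115
```

```bash
python3 - <<'E'
from h import *
st();print(loc(arm.state()['tool_pos']))
E
```

```text
t 25.85 p [ 0.5468 -0.0778  0.0713] yaw 95.52 tilt 0.12 F [-0.8 -0.7  5.2] w 0.0115
[-0.0689  0.0279]
```

The drawplate is on the floor (z = 0.0713 against 0.0714 worked out, force up to +5 N). I'll release, rise and move clear.

Emit:
drive_tool:
  moves:
    - {"hand": -0.3, "translation": [0, 0, 0], "rot": [0, 0, 0]}
    - {"hand": -0.3, "translation": [0, 0, 0], "rot": [0, 0, 0]}
    - {"hand": -0.3, "translation": [0, 0, 0], "rot": [0, 0, 0]}
    - {"hand": -0.3, "translation": [0, 0, 0], "rot": [0, 0, 0]}
    - {"hand": -0.3, "translation": [0, 0, -0.02], "rot": [0, 0, 0]}
    - {"hand": -0.3, "translation": [0, 0, -0.05], "rot": [0, 0, 0]}
    - {"hand": -0.3, "translation": [0, 0, -0.1], "rot": [0, 0, 0]}
    - {"hand": -0.3, "translation": [0, 0, -0.15], "rot": [0, 0, 0]}
    - {"hand": -0.3, "translation": [0, 0.06, -0.15], "rot": [0, 0, 0]}
    - {"hand": -0.3, "translation": [0, 0.12, -0.15], "rot": [0, 0, 0]}
    - {"hand": -0.3, "translation": [0, 0.18, -0.15], "rot": [0, 0, 0]}
    - {"hand": -0.3, "translation": [0, 0.24, -0.15], "rot": [0, 0, 0]}

```text
t: 27.35
tool_pos: [0.5224, 0.1627, 0.2199]
tcp_rot: [-0.048, 0.999, -0.0, -0.0]
ft_force: [0.1, 0.0, 0.3]
width: 0.0305
```

Emit:
drive_tool:
  moves:
    - {"hand": -0.3, "translation": [0, 0.06, 0], "rot": [0, 0, 0]}
    - {"hand": -0.3, "translation": [0, 0.06, 0], "rot": [0, 0, 0]}
    - {"hand": -0.3, "translation": [0, 0.06, 0], "rot": [0, 0, 0]}
    - {"hand": -0.3, "translation": [0, 0.06, 0], "rot": [0, 0, 0]}

```text
t: 27.85
tool_pos: [0.5175, 0.2185, 0.2196]
tcp_rot: [-0.047, 0.999, -0.001, -0.001]
ft_force: [-0.1, -0.4, -0.2]
width: 0.0309
```

```bash
python3 - <<'E'
from h import *
st()
s=arm.get_image('side');t=arm.get_image('top');cv2.imwrite('pics/side3.png',s);cv2.imwrite('pics/top3.png',t)
crop(s,270,150,140,110,5.4,'pics/k1.png');crop(t,300,150,130,100,6,'pics/k2.png')
g=cv2.cvtColor(t,cv2.COLOR_BGR2HSV);m=((g[...,1]<45)&(g[...,2]>110)).astype(np.uint8);q=np.zeros_like(m);q[183:228,328:388]=1;m&=q
n,l,st_,c=cv2.connectedComponentsWithStats(m)
for i in range(1,n):
  if st_[i,4]>40:
    ys,xs=np.nonzero(l==i);W=np.array([onz('top',p,.079)[:2] for p in zip(xs,ys)]);u,sv,v=np.linalg.svd(W-W.mean(0),full_matrices=0)
    print(st_[i],loc(W.mean(0)),np.degrees(np.arctan2(v[0,1],v[0,0])),np.ptp((W-W.mean(0))@v.T,axis=0).round(4))
E
```

```text
t 27.85 p [0.5175 0.2185 0.2196] yaw 95.34 tilt 0.13 F [-0.1 -0.4 -0.2] w 0.0309
[331 187   7  36 109] [-0.0637  0.0847] -174.2491182557516 [0.1002 0.0098]
[351 187   7  35 132] [-0.0686  0.0272] -174.5631354605772 [0.0979 0.0106]
[370 187   9  31 183] [-0.0692 -0.0287] -174.3435371746784 [0.0871 0.0165]
```

View pics/k1.png

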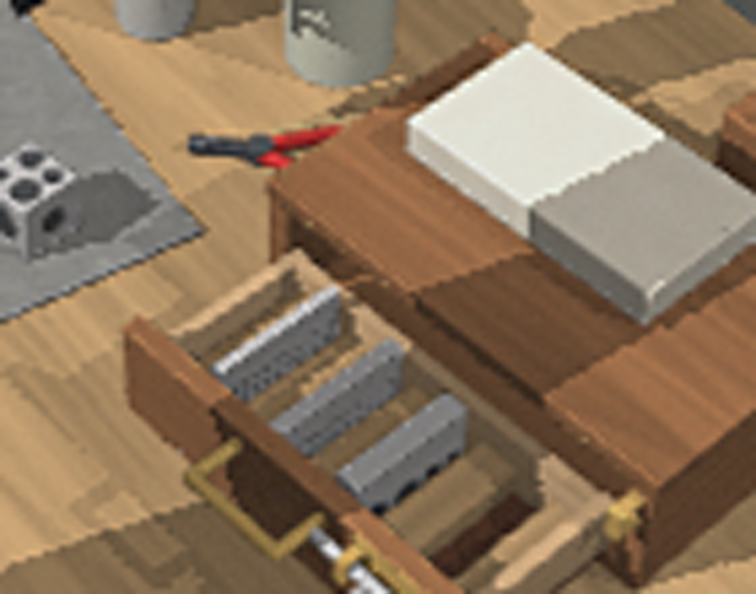

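View pics/k2.png

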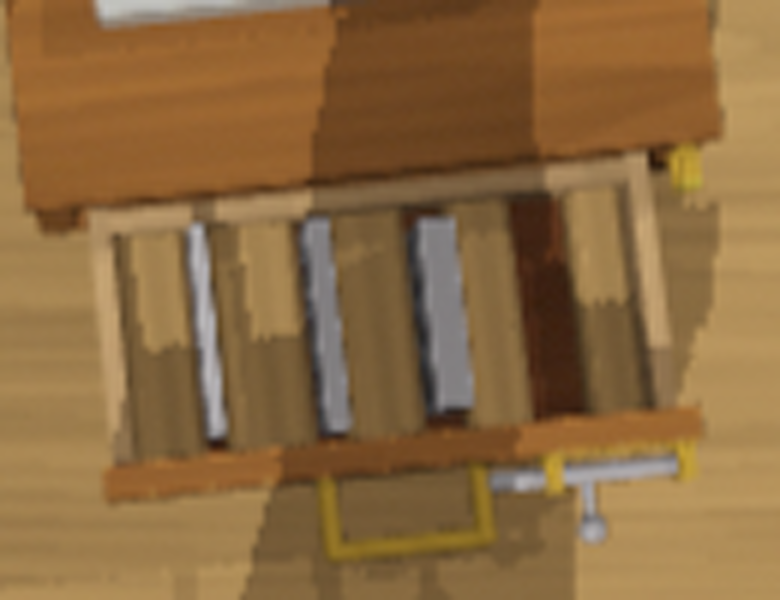

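View pics/side3.png

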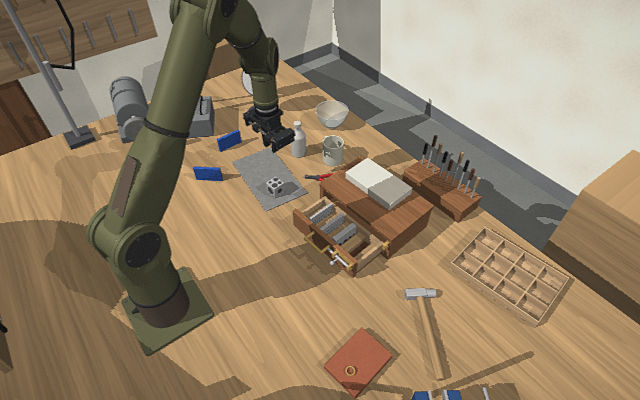

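Both plates sit upright and at equal height in their slots: k2 shows the drawplate at (325,325) and the bezel block at (445,315), with the thin plate at (207,330). The drawer is open, nothing else has moved, and the gripper is clear at z = 0.22. Handing in.

```bash
python3 -c "
from h import *
st();print(arm.sign_off())"
```

```text
t 27.95 p [0.5175 0.2189 0.2198] yaw 95.35 tilt 0.09 F [-0.1 -0.3  0.2] w 0.0308
the job is handed in; nothing more can be done
None
```

I drew the bolt to its stop and pulled the drawer fully open. The bezel block is in the 20 mm slot and the drawplate in the 14 mm slot, both lowered in to the floor. The job was handed in at about 28 s, well inside the 72 s limit; no verdict is reported.

- **Drawer:** it reads about 0.141 m open against 0.14 nominal, and the arm felt the end stop at about 11 N.
- **Plates:** both sit within 2 mm of their slot middles and within 1° of the slot direction. The fingers showed floor contact at the heights worked out beforehand, to within 0.1 mm.
- **Thin drawplate and everything else:** the thin drawplate is still in its slot. By eye, nothing else appears to have moved in the last pictures. The gripper is open and clear.
- **One disagreement:** with the bezel block held over its slot, the top and side cameras disagreed by about 4 mm across the slot. Their mean matched the arm's own position, so I used that. The block went in without side force.

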